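# Clear the clamp fixture and fit its strap

## Task

The clamp fixture on the desk is blocked by a steel parallel left lying across its two cheeks: first lift the parallel off and lay it in the grey tray. Then take the clamp strap out of its rack, where it stands on edge, lay it flat on the desk and let go of it, take it again by its long edges, and fit it gently to the fixture: eye over the upright stud and fully down on the stud's shoulder, the other end down on the heel rest between the cheeks. Leave the screwdriver, round tin and steel test block undisturbed.

Things in the scene. Friction and masses are not known exactly. Their poses are not given: they have to be found in the camera images.
- fixture: Fixed clamp fixture, left or right of the desk's middle (rack on the other side): dark steel base 200 x 84 x 12 mm. Origin: centre of its underside, x along its length, z up. Upright stud at x = -52 mm, heel rest with a cheek on each side at x = +52 mm (see those points); between them, x = -34 to +32 mm, only the base lies below.
- stud_top (a point): Top centre of the stud, 74 mm above the desk: shaft 20 mm diameter, its top 8 mm tapering to 10 mm, standing 34 mm above the shoulder, a collar 36 mm in diameter whose top is 40 mm above the desk.
- heel_top (a point): Centre of the heel rest's top face (40 mm along the fixture's x, 50 mm wide), 40 mm above the desk. On each side along y stands a cheek 8 mm thick, 40 mm long, top 58 mm above the desk; 50 mm free between the cheeks.
- rack: Fixed dark steel rack, base plate 160 x 70 x 8 mm, origin at the centre of its underside, x along its length. Two slotted posts (at x = +-52 mm, each 26 mm long, top at z = 32 mm, slot 15.6 mm wide along x) hold the strap on its long edge; 78 mm free between the posts.
- strap: Loose aluminium flat bar 150 x 44 x 12 mm (x, y, z), 0.3 kg nominal; square end with the eye, other end round; faces alike, either may be up. Origin: centre of one face; x runs from eye end to round end, z through the thickness. At the start it stands on its long edge in the rack (y upright), lower edge 8 mm and upper edge 52 mm above the desk.
- strap_eye (a point): Centre of the strap's eye (through hole 24 mm diameter), at x = -52 mm in the strap, mid thickness (6 mm from each face).
- strap_tail (a point): Point at x = +52 mm in the strap, mid width and mid thickness; belongs above the middle of the heel rest.
- strap_mid (a point): Centre of the strap (mid length, width and thickness).
- parallel: The obstacle: loose plain steel bar (parallel) 16 x 80 x 20 mm (x, y, z), 0.2 kg nominal. Origin: centre of its underside, y along its length. At the start it lies across the tops of the fixture's cheeks, its underside 58 mm above the desk.
- parallel_mid (a point): Centre of the parallel, 10 mm above its underside.
- tray: Fixed shallow grey tray 100 x 130 x 16 mm (x, y, z), open at the top, walls and floor 4 mm. Origin: centre of its underside, y along its length.
- screwdriver: Bystander: screwdriver lying along y near the desk's front edge, 153 mm long, 19 mm thick.
- tin: Bystander: round lidded parts tin, 59 mm diameter, 36 mm high with its knob. Origin under its middle.
- test_block: Bystander: round steel test block, 64 mm diameter, 15 mm high.
Not all that is in view belongs to the job. Leave any black look-alike of the parallel alone.

How it is judged (in metres and radians):
On the way, in this order (a step that is already met when the one before it is completed fails the run):
1. the parallel lies on the tray's floor, let go of (horizontal distance between parallel_mid and tray below 0.05 m and z of parallel_mid in the frame of tray below 0.019 m and contact force between the fingers and parallel below 0.1 N), for 0.2 s.
2. the strap lies flat on the desk, let go of (height (world z) of strap_mid below 0.009 m and contact force between the fingers and strap below 0.1 N), for 0.2 s.
At the end, for the whole second after the job is handed in: Strap at rest and released: eye on the stud (axes within 4 mm), tail point within 12 mm of the heel rest centre, mid thickness at both 43 to 48.5 mm above the desk; parallel released on the tray floor (centre within 50 mm of the tray centre, under 19 mm high) (all of step 1 and horizontal distance between strap_eye and stud_top below 0.004 m and z of strap_eye in the frame of fixture between 0.043 and 0.0485 m and horizontal distance between strap_tail and heel_top below 0.012 m and z of strap_tail in the frame of fixture between 0.043 and 0.0485 m and linear speed of strap below 0.01 m/s); the robot touches nothing.
It fails at once if screwdriver disturbed (moved more than 20 mm) (distance of screwdriver from where it was at the start of the episode above 0.02 m).
It fails at once if parts tin disturbed (moved more than 20 mm) (distance of tin from where it was at the start of the episode above 0.02 m).
It fails at once if test block disturbed (moved more than 20 mm) (distance of test_block from where it was at the start of the episode above 0.02 m).
It fails at once if strap forced or dropped onto the fixture (over 60 N between them) (contact force between strap and fixture above 60 N).
It also fails if it takes over 72 s, if anything falls off the work surface, if the arm or the gripper's body presses on something with over 40 N, if the wrist force passes 120 N, or if a joint passes its speed limit or range.

## Robot

A 6-joint arm with a two-finger parallel gripper is mounted at the origin on a cart in front of the work surface, level with it; the furniture and walls round the work are solid. World frame = base frame: x ahead of the robot, y to its left, z up, the work surface at z = 0. Lengths are in m, angles in degrees, forces in N, time in s.
With the tool pointing down it reaches from about 0.3 to 0.75 m from the base axis. Payload 8.5 kg.
Tool frame: the origin (TCP) lies at the very end of the fingers, on their centre line; the grasp point (between the pads) lies 19 mm behind it; z points along the fingers, y is the line along which they close (so a half turn about z gives the same grasp; the last joint's range is limited). The gripper opens to 85 mm and grips with 20 to 120 N. Pads are 22 mm wide; open, the fingers measure 114 mm over their backs; the gripper's body (76 mm by 85 mm) begins 54 mm behind the grasp point. The pads swing forward as they close: fully open they stand 13 mm farther back than shut.
Start: joints at [57.508, 21.807, 74.336, -0, 83.858, -12.336], TCP at [0.19, 0.516, 0.201] pointing down, gripper open.
Joint ranges: [-178.18, 178.18], [-50.72, 133.34], [12.68, 142.11], [-81.47, 261.47], [9.98, 163.14], [-165.26, 165.26]. Speed limits (degrees/s): [136.94, 136.94, 180, 180, 180, 180].

## Interface

Orientations are given as a 3x3 rotation matrix whose columns are the frame's x, y, z axes.
In Python, from rig import env, optics, spotter gives the robot as it stands.
- The arm moves only by the shell command python3 -m crank 'ROWS' [FORCE]. ROWS is JSON, one flat list of numbers, 5 for each row, row after row: the finger opening in cm, from 0 to 8.54, then the shift along the tool's x, y, z in cm, then the turn about the tool's z in rad. A call has exactly 8 rows; each row shifts and turns the commanded pose from where the row before left it, along the tool's axes as they then stand; what a row does not reach is not made up. A row lasts 1/12 s, in which the tool goes at most 41.7 mm and 7.16 degrees, less where a joint would pass 70% of its speed; a pose out of reach is approached as far as the arm can. A call is refused whole if a number of a shift passes 4.17 or a number of a turn 0.125, either way. A call with a gripper value outside its range is refused whole. The fingers move at their own pace and stop on an object; FORCE is the grip in N (left out, the last holds). Time passes only in rows, so rows that do not move let the fingers close, or fill a call up. It gives the time, the measured TCP pose, the force, the opening and the grip force at its end, in the units of the state.
- env.observe(): the state, without advancing time (a new reading comes with each control period).
- optics.get_image(name): name is "scene" or "top" or "wrist"; returns a dict with "color" (480x640x3 uint8, red, green, blue), "intrinsics" (3x3 intrinsics, pixels), "pose" (4x4, takes a point from camera to world coordinates). Camera axes: x right, y up, looking along -z (the intrinsics and any distortion apply to the point x, -y, -z); pixel columns grow to the right and rows downward; lengths in m; the calibration is good to about 2 mm. A picture is of the moment at which its call begins. There is no depth.
- env.close_job(): hands the job in; it is judged then, once.
Trained networks look in a picture, given as the dict that the camera call returned (one of the last four; its "shot" number tells which), for a name from the list of things; names that differ only in an ending like _2 or _b are one class to them, and where a whole thing is asked for, a point or a joint stands for the part that bears it (a point fixed in the world has none). Each returns a list of dicts, best first, with "score" (0 to 1); they miss things now and then, are a little off and sometimes report something else, mostly with a low value. They report only what shows in the picture. A call takes as long as a camera call. They do not tell look-alikes from the thing itself.
- spotter.look_for(picture, query): "at" ([column, row] as shares, 0 to 1, of the picture: columns of its width, rows of its height, amid what is visible of it).
The state is a dict: "time_s": time; "q": joint angles; "qvel": joint speeds; "joint_efforts": joint torques, N m; "position": TCP position; "tool_rot": TCP orientation; "ft_force": force on the tool from outside, world axes, zero at the start; "wrist_torque": the same for the moment, N m; "grip_width": finger opening in m; "gripper_force": force on a finger pad.
Only numpy, scipy, OpenCV 4.12 (cv2) and the standard library are available. Lean on these libraries where they do the work, as an engineer would, in place of code of your own. Each camera call takes 0.05 s, during which the arm holds its last target. There are 200 camera calls.

## Working session

There is one attempt and no reset: what is moved stays moved. The work goes in short steps, Python scripts to look and compute and a shell command to move; the robot and the scene stay as the last step left them, time stands still between calls to the robot, and variables do not carry over. Pictures are saved under pics/ and viewed, at most 10 in all, crops included, and the job is handed in when it is done.

```bash
mkdir -p pics; ls; python3 - <<'E'
from rig import env,optics,spotter
import cv2,numpy as np
s=env.observe();print(s['time_s'],s['position'],s['tool_rot'],s['grip_width'])
for c in("scene","top"):
    p=optics.get_image(c);cv2.imwrite(f'pics/{c}0.png',p['color'][:,:,::-1])
    print(c,p['intrinsics'],p['pose'].tolist() if hasattr(p['pose'],'tolist') else p['pose'],[k for k in p])
    for q in["fixture","stud_top","heel_top","rack","strap","strap_eye","strap_tail","strap_mid","parallel","parallel_mid","tray","tin","test_block","screwdriver"]:
        print(q,[(round(d['at'][0]*640),round(d['at'][1]*480),round(d['score'],2)) for d in spotter.look_for(p,q)][:3])
E
```

```text
pics
0.0 [0.18934723 0.51602688 0.20069396] [[-9.38752492e-01  3.44591219e-01 -8.07103805e-04]
 [ 3.44592007e-01  9.38751722e-01 -1.24593451e-03]
 [ 3.28331998e-04 -1.44774564e-03 -9.99998898e-01]] 0.085766311798977
scene [[548.03175295   0.         327.48310036]
 [  0.         548.03175295 241.83028377]
 [  0.           0.           1.        ]] [[0.5926198722120191, 0.6095112025853087, -0.5265907148653699, -0.30370111189489274], [-0.8054708100885463, 0.45191842533859117, -0.38338819874220076, -0.44858970563200584], [0.004296644587506886, 0.6513569150339152, 0.7587593215788453, 1.2248870204791968], [0.0, 0.0, 0.0, 1.0]] ['color', 'intrinsics', 'pose', 'shot']
fixture [(297, 252, 0.97), (449, 340, 0.47)]
stud_top [(300, 250, 0.92)]
heel_top []
rack [(447, 356, 0.65)]
strap [(446, 343, 0.77), (297, 251, 0.56)]
strap_eye [(447, 344, 0.61)]
strap_tail [(298, 248, 0.73), (448, 340, 0.64)]
strap_mid [(448, 341, 0.73)]
parallel [(215, 175, 0.73), (280, 232, 0.61)]
parallel_mid [(282, 229, 0.72), (217, 175, 0.53), (327, 302, 0.3)]
tray [(465, 283, 0.59)]
tin [(394, 274, 0.73)]
test_block [(
[... 278 characters left out ...]
644521161, -0.024177912097465292, -0.008473011495335253, 0.13706002148912097], [-0.01071290230834494, 0.0940708341083049, 0.9955078663146263, 1.4703205659232532], [0.0, 0.0, 0.0, 1.0]] ['color', 'intrinsics', 'pose', 'shot']
fixture [(295, 264, 0.98)]
stud_top [(295, 264, 0.95)]
heel_top [(292, 264, 0.85)]
rack [(453, 267, 0.71)]
strap [(460, 268, 0.59)]
strap_eye [(461, 269, 0.48)]
strap_tail [(462, 265, 0.64), (436, 200, 0.3)]
strap_mid [(461, 267, 0.71)]
parallel [(155, 241, 0.66), (460, 269, 0.62), (273, 262, 0.51)]
parallel_mid [(271, 267, 0.75), (154, 238, 0.48)]
tray [(432, 199, 0.74), (297, 263, 0.25)]
tin [(381, 223, 0.85)]
test_block [(290, 228, 0.75)]
screwdriver [(352, 293, 0.5)]
```

```bash
python3 - <<'E'
import cv2,numpy as np
a=cv2.imread('pics/top0.png')[170:330,110:520];cv2.imwrite('pics/topc.png',cv2.resize(a,(800,312),interpolation=cv2.INTER_CUBIC))
a=cv2.imread('pics/scene0.png')[140:400,180:530];cv2.imwrite('pics/scenec.png',cv2.resize(a,(800,594),interpolation=cv2.INTER_CUBIC))
E
```

```text
(no output)
```

View pics/topc.png

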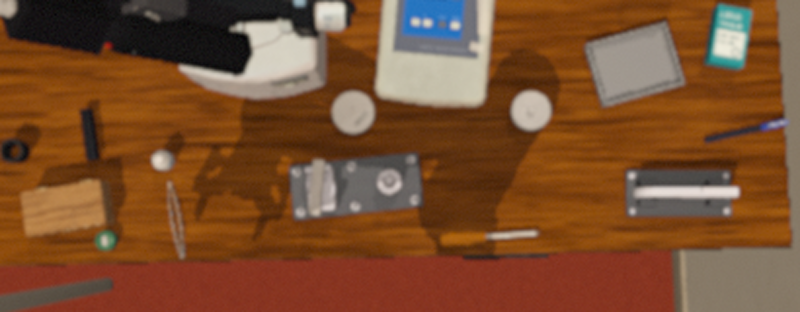

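View pics/scenec.png

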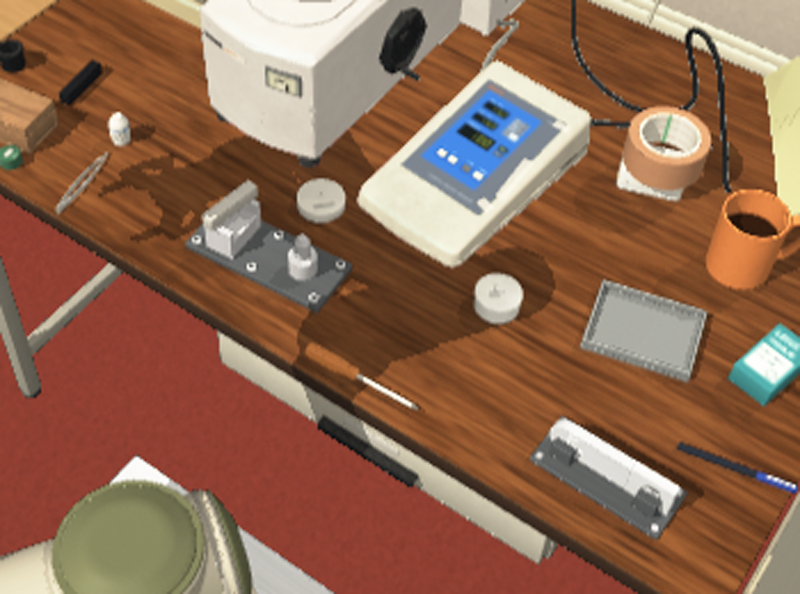

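```bash
cat >h.py <<'E'
import numpy as np,cv2
from rig import env,optics,spotter
def ray(p,px,z):
    K=np.array(p['intrinsics']);T=np.array(p['pose'])
    d=np.linalg.inv(K)@[px[0],px[1],1.];d=T[:3,:3]@[d[0],-d[1],-d[2]]
    return T[:3,3]+d*(z-T[2,3])/d[2]
def proj(p,X):
    K=np.array(p['intrinsics']);T=np.array(p['pose'])
    c=T[:3,:3].T@(np.array(X)-T[:3,3]);u=K@[c[0],-c[1],-c[2]];return u[:2]/u[2]
def look(name,qs,n=2):
    p=optics.get_image(name)
    for q,z in qs:
        for d in spotter.look_for(p,q)[:n]:
            px=np.array(d['at'])*[640,480];print(name,q,round(d['score'],2),px.round(0),ray(p,px,z).round(4))
    return p
E
python3 - <<'E'
from h import *
p=optics.get_image('top')
c=lambda x,y:(x/1.951+110,y/1.951+170)
def sh(n,pts,z):
    w=[ray(p,c(*q),z)[:2] for q in pts];print(n,np.round(w,4).tolist(),np.mean(w,0).round(4))
sh('fix',[(290,166),(418,153),(423,206),(296,219)],.012)
sh('stud',[(390,181)],.074)
sh('par',[(318,188)],.078)
sh('rack',[(627,169),(730,170),(731,216),(627,217)],.008)
sh('strap',[(637,192),(739,192)],.052)
sh('tray',[(586,45),(667,21),(684,80),(606,106)],.016)
p=optics.get_image('scene')
k=350/800;c=lambda x,y:(x*k+180,y*k+140)
sh('Sfix',[(187,240),(352,265),(317,306)],.012)
sh('Sstud',[(303,238)],.074)
sh('Spar',[(215,210),(247,185)],.078)
sh('Sstrap',[(553,423),(683,490)],.052)
sh('Stray',[(603,282),(707,320),(690,378),(583,346)],.016)
sh('tin',[(498,290)],.02)
sh('tb',[(322,200)],.015);sh('drv',[(325,355),(415,408)],.01)
E
```

```text
fix [[0.4903, 0.3161], [0.5056, 0.1186], [0.4241, 0.113], [0.4088, 0.3079]] [0.4572 0.2139]
stud [[0.4606, 0.1616]] [0.4606 0.1616]
par [[0.4526, 0.2673]] [0.4526 0.2673]
rack [[0.4735, -0.2021], [0.4682, -0.3597], [0.3979, -0.3573], [0.4, -0.1987]] [ 0.4349 -0.2794]
strap [[0.4365, -0.2051], [0.433, -0.3563]] [ 0.4347 -0.2807]
tray [[0.6667, -0.1457], [0.7013, -0.2726], [0.6083, -0.2941], [0.5709, -0.1724]] [ 0.6368 -0.2212]
Sfix [[0.4149, 0.3101], [0.5064, 0.1179], [0.429, 0.1144]] [0.4501 0.1808]
Sstud [[0.4638, 0.161]] [0.4638 0.161 ]
Spar [[0.4328, 0.2729], [0.4886, 0.2677]] [0.4607 0.2703]
Sstrap [[0.4301, -0.2078], [0.4398, -0.3589]] [ 0.435  -0.2833]
Stray [[0.666, -0.1482], [0.6888, -0.2768], [0.6002, -0.2976], [0.5663, -0.1756]] [ 0.6303 -0.2246]
tin [[0.5753, -0.0521]] [ 0.5753 -0.0521]
tb [[0.5695, 0.2119]] [0.5695 0.2119]
drv [[0.3779, 0.0641], [0.38, -0.0624]] [0.379  0.0009]
```

```bash
python3 -m crank '[8.5,-2.8,-1.19,0,0,8.5,-2.8,-1.19,0,0,8.5,-2.8,-1.19,0,0,8.5,-2.8,-1.19,0,0,8.5,-2.8,-1.19,0,0,8.5,-2.8,-1.19,0,0,8.5,-2.8,-1.19,0,0,8.5,-2.8,-1.19,0,0]' 40 && python3 -m crank '[8.5,-2.8,-1.19,0,0,8.5,-2.8,-1.19,0,0,8.5,-2.8,-1.19,0,0,8.5,-2.8,-1.19,0,0,8.5,0,0,0,-0.12,8.5,0,0,0,-0.12,8.5,0,0,0,-0.12,8.5,0,0,0,-0.07]'
python3 - <<'E'
from h import *
s=env.observe();print(s['time_s'],s['position'],s['tool_rot'],s['q'])
p=look('wrist',[('parallel_mid',.078),('parallel',.078),('stud_top',.074),('heel_top',.04)])
T=np.array(p['pose']);print(T.round(3),(np.array(s['tool_rot']).T@(T[:3,3]-s['position'])).round(4))
cv2.imwrite('pics/w1.png',p['color'][:,:,::-1])
E
```

```text
time_s: 2.27
position: [0.3679, 0.3486, 0.2014]
tool_rot: [[-0.939, 0.345, 0.0], [0.345, 0.939, 0.0], [-0.0, 0.0, -1.0]]
ft_force: [0.2, -0.0, -0.4]
grip_width: 0.0851
gripper_force: 0.0
time_s: 2.93
position: [0.4559, 0.2662, 0.2013]
tool_rot: [[-0.996, -0.084, -0.0], [-0.084, 0.996, -0.0], [0.0, 0.0, -1.0]]
ft_force: [0.9, -0.1, 0.1]
grip_width: 0.0854
gripper_force: 0.0
2.9333 [0.45588643 0.26624289 0.20129826] [[-9.96490358e-01 -8.37075947e-02 -6.86283804e-05]
 [-8.37075945e-02  9.96490361e-01 -4.93408242e-06]
 [ 6.88005397e-05  8.27951084e-07 -9.99999998e-01]] [ 1.74252164e+01  1.95913395e+01  7.78059901e+01  9.15396803e-04
  8.26065068e+01 -7.73766121e+01]
wrist parallel_mid 0.67 [329. 223.] [0.4533 0.2701 0.078 ]
wrist parallel_mid 0.47 [ 16. 294.] [0.5346 0.0182 0.078 ]
wrist parallel 0.64 [327. 220.] [0.451  0.2682 0.078 ]
wrist stud_top 0.59 [261. 204.] [0.4437 0.2158 0.074 ]
wrist heel_top 0.81 [260. 205.] [0.4508 0.2102 0.04  ]
wrist heel_top 0.66 [332. 223.] [0.4619 0.2733 0.04  ]
[[-0.083 -0.96  -0.268  0.388]
 [ 0.997 -0.08  -0.022  0.26 ]
 [-0.    -0.269  0.963  0.373]
 [ 0.     0.     0.     1.   ]] [ 6.780e-02 -1.000e-04 -1.718e-01]
```

View pics/w1.png

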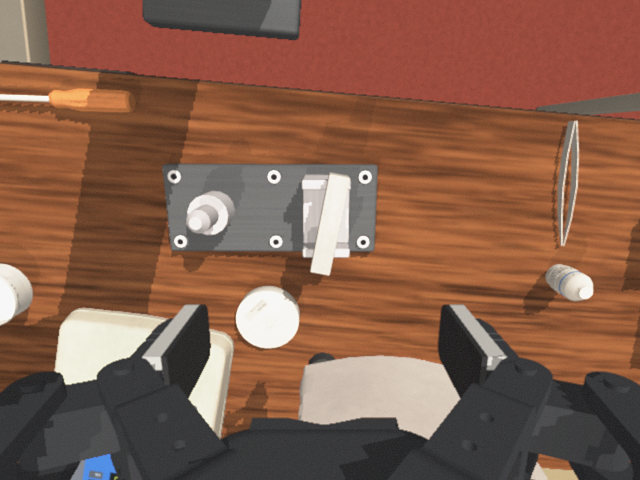

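```bash
python3 - <<'E'
from h import *
p=optics.get_image('wrist')
w=np.array([ray(p,q,.078)[:2] for q in[(328,174),(350,176),(311,272),(331,275)]]);print(w.round(4),w.mean(0));d=w[2]+w[3]-w[0]-w[1];print(np.degrees(np.arctan2(d[1],d[0])))
b=np.array([ray(p,q,.012)[:2] for q in[(163,166),(377,166),(376,250),(170,252)]]);print(b.round(4),b.mean(0));d=b[1]+b[2]-b[0]-b[3];print(np.degrees(np.arctan2(d[1],d[0])))
print(ray(p,(200,220),.074))
g=p['color'][150:290,150:390]
cv2.imwrite('pics/w1c.png',cv2.resize(g[:,:,::-1],(800,467),interpolation=cv2.INTER_CUBIC))
E
```

```text
[[0.4156 0.2663]
 [0.4158 0.283 ]
 [0.4947 0.2587]
 [0.496  0.2751]] [0.4555206  0.27078178]
-5.576822115793249
[[0.4259 0.1159]
 [0.4111 0.3117]
 [0.4911 0.3198]
 [0.5082 0.1197]] [0.45907138 0.21677192]
94.60320403080625
[0.45930705 0.16845398 0.074     ]
```

View pics/w1c.png

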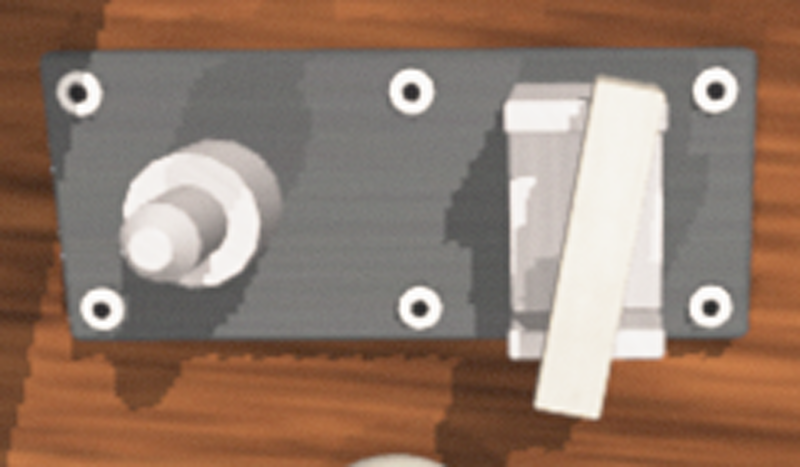

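```bash
python3 -m crank '[5,0,0,0,0.09,5,0,0,0,0.09,5,0,0.4,2.5,0,5,0,0,2.5,0,5,0,0,2.5,0,5,0,0,2.5,0,5,0,0,2.5,0,5,0,0,1.4,0]' 40 && python3 -m crank '[5,0,0,0,0,0,0,0,0,0,0,0,0,0,0,0,0,0,0,0,0,0,0,0,0,0,0,0,0,0,0,0,0,0,0,0,0,0,0,0]'
```

```text
time_s: 3.9
position: [0.4551, 0.2701, 0.0599]
tool_rot: [[-0.995, 0.103, -0.003], [0.103, 0.995, -0.001], [0.003, -0.001, -1.0]]
ft_force: [-0.1, -0.2, 0.5]
grip_width: 0.0502
gripper_force: 0.0
time_s: 4.57
position: [0.4562, 0.2705, 0.0626]
tool_rot: [[-0.995, 0.102, 0.0], [0.102, 0.995, 0.0], [-0.0, 0.0, -1.0]]
ft_force: [-0.5, 0.1, 0.3]
grip_width: 0.0002
gripper_force: 0.0
```

```bash
python3 - <<'E'
from h import *
p=look('scene',[('parallel_mid',.068)],3)
a=p['color'][180:290,220:380]
w=optics.get_image('wrist')['color'][120:480,160:480]
im=np.hstack([cv2.resize(a,(480,330)),cv2.resize(w,(293,330))])
cv2.imwrite('pics/s2.png',im[:,:,::-1])
E
```

```text
scene parallel_mid 0.73 [215. 176.] [0.5083 0.5774 0.068 ]
scene parallel_mid 0.47 [281. 230.] [0.4568 0.2666 0.068 ]
```

View pics/s2.png

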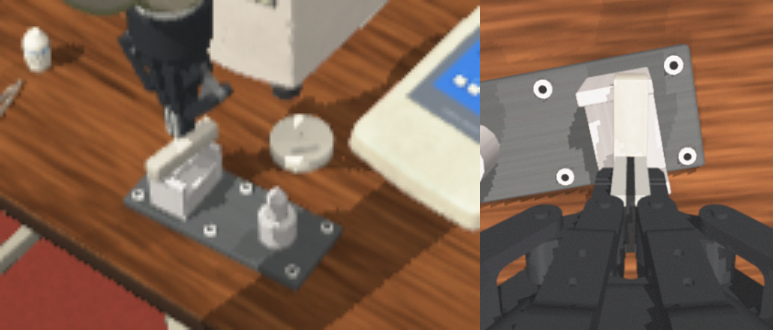

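```bash
python3 - <<'E'
from h import *
s=env.observe();print(s['position'],s['grip_width'],s['gripper_force'])
ims=[]
for n,(r0,r1,c0,c1) in(('scene',(200,275,245,325)),('wrist',(150,380,200,445))):
    p=optics.get_image(n);im=p['color'][r0:r1,c0:c1,::-1];k=395/im.shape[1]
    im=cv2.resize(im,(395,int(im.shape[0]*k)),interpolation=cv2.INTER_CUBIC)
    for X in (s['position'],[.4555,.2708,.078]):
        u=proj(p,X);print(n,u);cv2.circle(im,tuple(int(v) for v in ((u-[c0,r0])*k)),3,(0,0,255) if X is s['position'] else (0,255,0),-1)
    ims.append(cv2.resize(im,(395,370)))
cv2.imwrite('pics/s3.png',np.hstack(ims))
E
```

```text
[0.45615037 0.2704272  0.06234926] 2.5697413737129014e-05 0.0
scene [280.40112644 230.97856804]
scene [279.81409653 227.36047207]
wrist [324.15710832 284.02513782]
wrist [324.86045195 295.8203838 ]
```

View pics/s3.png

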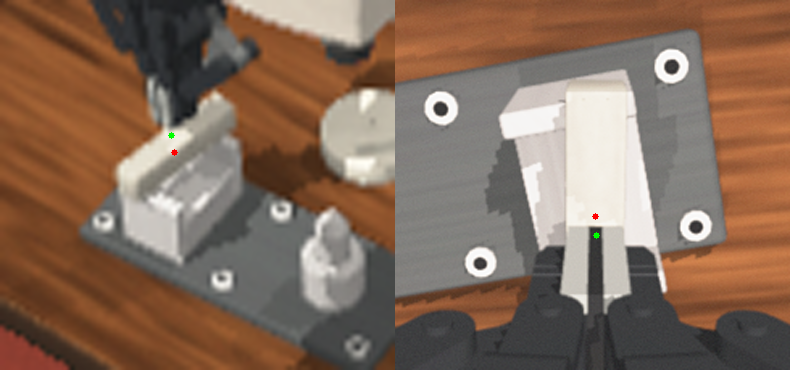

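```bash
python3 - <<'E'
from h import *
from scipy.optimize import least_squares as L
a=optics.get_image('scene');b=optics.get_image('wrist')
f=lambda X:np.r_[proj(a,X)-[279,226.5],proj(b,X)-[325,291]]
r=L(f,[.456,.27,.07]);print(r.x,r.fun)
for X in([.4155,.2747,.078],[.4155,.2667,.078],[.4155,.2827,.078]):print(proj(b,X))
E
python3 -m crank '[5,0,0,0,0,5,0,0,0,0,5,0,0,0,0,5,0,0,0,0,5,0,0,0.5,0,5,0,0,0.5,0,5,0,0,0.5,0,5,0,0,0,0]'
python3 -m crank '[0,0,0,0,0,0,0,0,0,0,0,0,0,0,0,0,0,0,0,0,0,0,0,0,0,0,0,0,0,0,0,0,0,0,0,0,0,0,0,0]'
```

```text
[0.45093673 0.27130364 0.08367012] [-0.48612934  0.39355763 -0.02148098  0.09004968]
[324.38840937 204.42601664]
[304.88328808 206.41540357]
[343.94901984 202.4309702 ]
time_s: 5.58
position: [0.4555, 0.2702, 0.046]
tool_rot: [[-0.995, 0.102, -0.002], [0.102, 0.995, -0.001], [0.002, -0.001, -1.0]]
ft_force: [-0.4, -0.7, 0.7]
grip_width: 0.0497
gripper_force: 0.0
time_s: 6.25
position: [0.4563, 0.2704, 0.0476]
tool_rot: [[-0.995, 0.102, 0.0], [0.102, 0.995, -0.0], [-0.0, 0.0, -1.0]]
ft_force: [0.1, -1.1, 4.3]
grip_width: 0.0119
gripper_force: 40.1
```

```bash
python3 -m crank '[5,0,0,0,0,5,0,0,0,0,5,0,0,0,0,5,0,0,0.3,0,5,0,0,0.4,0,0,0,0,0,0,0,0,0,0,0,0,0,0,0,0]'
python3 -m crank '[0,0,0,0,0,0,0,0,0,0,0,0,0,0,0,0,0,0,-1,0,0,0,0,-2,0,0,0,0,-2,0,0,0,0,-3,0,0,0,0,-3,0]'
python3 - <<'E'
from h import *
from scipy.optimize import least_squares as L
s=env.observe();print(s['position'],s['q'])
for n in('scene','wrist'):
    p=look(n,[('parallel_mid',.14)]);print(proj(p,s['position']))
    if n=='wrist':w=p['color']
    else: im=p['color'];u=proj(p,s['position']).astype(int);c=im[u[1]-60:u[1]+60,u[0]-60:u[0]+60]
cv2.imwrite('pics/s4.png',np.hstack([cv2.resize(c,(400,400)),cv2.resize(w[120:440,160:480],(400,400))])[:,:,::-1])
E
```

```text
time_s: 6.92
position: [0.4561, 0.2704, 0.0403]
tool_rot: [[-0.995, 0.102, -0.0], [0.102, 0.995, -0.0], [0.0, -0.0, -1.0]]
ft_force: [-2.9, -1.9, 14.1]
grip_width: 0.0146
gripper_force: 39.8
time_s: 7.58
position: [0.4555, 0.2703, 0.1518]
tool_rot: [[-0.995, 0.102, -0.001], [0.102, 0.995, -0.0], [0.001, -0.0, -1.0]]
ft_force: [1.2, 0.5, -2.2]
grip_width: 0.0142
gripper_force: 39.8
[0.45554313 0.2702578  0.15179509] [ 1.78613438e+01  2.22368673e+01  8.23374739e+01  2.07845092e-03
  7.54999955e+01 -6.63045148e+01]
scene parallel_mid 0.55 [211. 181.] [0.436  0.5057 0.14  ]
scene parallel_mid 0.48 [272. 205.] [0.4668 0.3025 0.14  ]
[278.30309425 209.21148877]
wrist parallel_mid 0.95 [325. 302.] [0.4744 0.27   0.14  ]
[321.71024478 276.48981147]
```

View pics/s4.png

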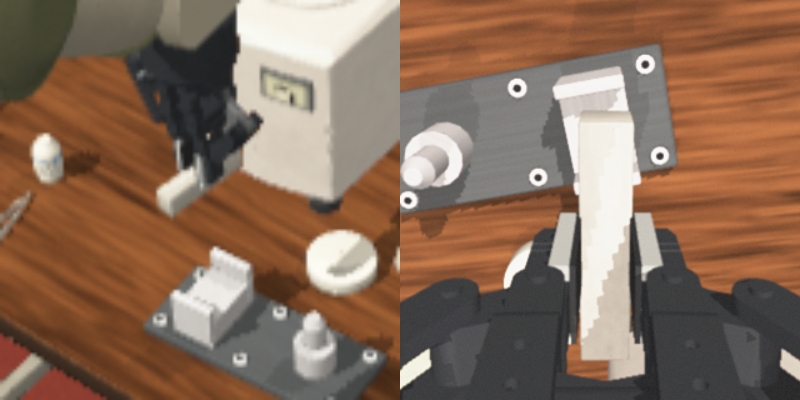

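```bash
R='' ; python3 -m crank '[0,-0.8,-1.6,0,0,0,-1.48,-3.07,0,0,0,-1.48,-3.07,0,0,0,-1.48,-3.07,0,0,0,-1.48,-3.07,0,0,0,-1.48,-3.07,0,0,0,-1.48,-3.07,0,0,0,-1.48,-3.07,0,0]' 60 && python3 -m crank '[0,-1.48,-3.07,0,0,0,-1.48,-3.07,0,0,0,-1.48,-3.07,0,0,0,-1.48,-3.07,0,0,0,-1.48,-3.07,0,0,0,-1.48,-3.07,0,0,0,-1.48,-3.07,0,0,0,-1.48,-3.07,0,0]' && python3 -m crank '[0,-0.8,-1.6,0,0,0,0,0,0,0.12,0,0,0,0,0.12,0,0,0,0,0.12,0,0,0,0,0.12,0,0,0,0,0.12,0,0,0,0,0.12,0,0,0,0,0.12]' && python3 -m crank '[0,0,0,0,0.12,0,0,0,0,0.12,0,0,0,0,0.12,0,0,0,0,0,0,0,0,0,0,0,0,0,0,0,0,0,0,0,0,0,0,0,0,0]'
python3 - <<'E'
from h import *
s=env.observe();print(s['position'],s['q'])
p=look('wrist',[('tray',.016),('parallel_mid',.17),('strap_eye',.03),('strap_tail',.03)])
cv2.imwrite('pics/w5.png',p['color'][:,:,::-1])
E
```

```text
time_s: 8.45
position: [0.5431, 0.0278, 0.1488]
tool_rot: [[-0.995, 0.102, -0.003], [0.102, 0.995, 0.001], [0.003, 0.0, -1.0]]
ft_force: [1.0, -0.6, -2.3]
grip_width: 0.0138
gripper_force: 63.0
time_s: 9.12
position: [0.6361, -0.2283, 0.1483]
tool_rot: [[-0.995, 0.102, -0.003], [0.102, 0.995, 0.002], [0.003, 0.002, -1.0]]
ft_force: [-0.3, -0.2, -2.5]
grip_width: 0.014
gripper_force: 63.0
time_s: 9.78
position: [0.6422, -0.2433, 0.1482]
tool_rot: [[-0.584, 0.812, -0.003], [0.812, 0.584, 0.002], [0.004, -0.002, -1.0]]
ft_force: [0.4, 0.2, -2.6]
grip_width: 0.0136
gripper_force: 63.0
time_s: 10.45
position: [0.6428, -0.2436, 0.1501]
tool_rot: [[-0.267, 0.964, -0.0], [0.964, 0.267, 0.0], [0.0, -0.0, -1.0]]
ft_force: [0.1, -0.4, -1.4]
grip_width: 0.0138
gripper_force: 63.0
[ 0.64276487 -0.24364843  0.15006116] [-3.06012307e+01  3.79950131e+01  5.41087525e+01 -1.98627845e-03
  8.79237503e+01 -4.61042985e+01]
wrist tray 0.67 [325. 175.] [ 0.6333 -0.2066  0.016 ]
wrist parallel_mid 0.78 [325. 302.] [ 0.6436 -0.2434  0.17  ]
wrist strap_eye 0.86 [ 41. 199.] [ 0.4302 -0.2796  0.03  ]
wrist strap_tail 0.77 [ 44. 196.] [ 0.4317 -0.2768  0.03  ]
```

View pics/w5.png

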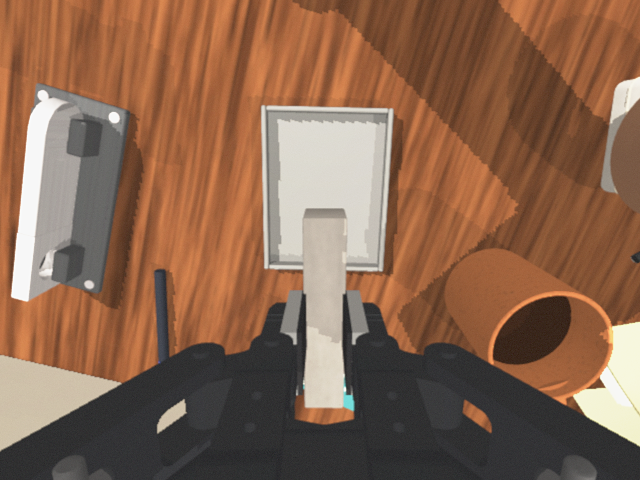

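```bash
python3 - <<'E'
from h import *
p=optics.get_image('wrist');s=env.observe();R=np.array(s['tool_rot'])
t=np.array([ray(p,q,.016) for q in[(263,107),(391,108),(383,270),(266,268)]]);m=t.mean(0);print(t.round(3),m,R.T@(m-s['position']))
# strap top edge z .052, rack base z .008
b=np.array([ray(p,q,.008) for q in[(37,84),(129,110),(101,291)]]);print(b.round(4),(b[0]+b[2])/2)
print(ray(p,(14,297),.052),ray(p,(47,262),.03))
d=t[0]+t[1]-t[2]-t[3];print(np.degrees(np.arctan2(d[1],d[0])))
E
```

```text
[[ 0.576 -0.17   0.016]
 [ 0.668 -0.146  0.016]
 [ 0.701 -0.269  0.016]
 [ 0.607 -0.294  0.016]] [ 0.63790441 -0.21981213  0.016     ] [0.02433736 0.00156996 0.13434047]
[[ 0.4058 -0.1994  0.008 ]
 [ 0.4754 -0.1996  0.008 ]
 [ 0.4719 -0.3558  0.008 ]] [ 0.43885559 -0.27762296  0.008     ]
[ 0.43059922 -0.35323102  0.052     ] [ 0.43836166 -0.32982742  0.03      ]
104.57845001560437
```

```bash
python3 -m crank '[0,1.2,0.1,0,0,0,1.2,0.1,0,0,0,0,0,2.5,0,0,0,0,3,0,0,0,0,3,0,0,0,0,3,0,0,0,0,2,0,0,0,0,0.8,0]' && python3 -m crank '[0,0,0,0.2,0,0,0,0,0.2,0,0,0,0,0.2,0,0,0,0,0.2,0,0,0,0,0.2,0,0,0,0,0,0,0,0,0,0,0,0,0,0,0,0]'
python3 - <<'E'
from h import *
s=env.observe();p=optics.get_image('wrist');print(s['position'])
cv2.imwrite('pics/w6.png',p['color'][100:420,150:500,::-1])
E
```

```text
time_s: 11.42
position: [0.6367, -0.2178, 0.0041]
tool_rot: [[-0.267, 0.964, -0.005], [0.964, 0.267, 0.003], [0.004, -0.004, -1.0]]
ft_force: [-0.7, -0.6, -2.7]
grip_width: 0.0135
gripper_force: 63.0
time_s: 12.08
position: [0.6385, -0.2201, -0.0024]
tool_rot: [[-0.266, 0.964, 0.0], [0.964, 0.266, -0.0], [-0.0, 0.0, -1.0]]
ft_force: [0.2, -0.5, -1.3]
grip_width: 0.0138
gripper_force: 63.0
[ 0.63850737 -0.22010597 -0.0023993 ]
```

View pics/w6.png

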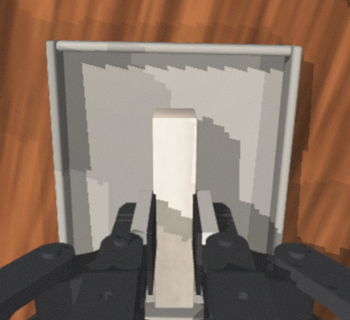

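```bash
python3 -m crank '[0,0,0,0.2,0,0,0,0,0.2,0,0,0,0,0.2,0,0,0,0,0.15,0,0,0,0,0.15,0,0,0,0,0.1,0,0,0,0,0,0,0,0,0,0,0]'
```

```text
time_s: 12.8
position: [0.6384, -0.22, -0.0127]
tool_rot: [[-0.266, 0.964, -0.0], [0.964, 0.266, 0.0], [0.0, -0.0, -1.0]]
ft_force: [0.4, -0.7, -2.3]
grip_width: 0.0138
gripper_force: 63.0
```

```bash
python3 -m crank '[0,0,0,0.1,0,0,0,0,0.1,0,0,0,0,0.1,0,0,0,0,0,0,0,0,0,0,0,0,0,0,0,0,0,0,0,0,0,0,0,0,0,0]'
```

```text
time_s: 13.47
position: [0.6387, -0.2202, -0.0136]
tool_rot: [[-0.266, 0.964, 0.001], [0.964, 0.266, -0.001], [-0.001, 0.001, -1.0]]
ft_force: [-4.7, 2.5, 12.5]
grip_width: 0.0137
gripper_force: 64.7
```

```bash
python3 -m crank '[4,0,0,0,0,4,0,0,0,0,4,0,0,0,0,4,0,0,-0.5,0,4,0,0,-2.5,0,4,0,0,-3.5,0,4,0,0,-3.5,0,4,0,0,-3.5,0]' && python3 -m crank '[5,0,-1.5,-2.5,0,5,0,-3,0,0,5,0,-3,0,0,5,0,-3,0,0,5,0,-3,0,0,5,0,-3,0,0,5,0,-3,0,0,5,-0.3,-1.5,0,0.1]' && python3 -m crank '[5,0,0,0,0.1,5,0,0,0,0.09,5,0,0,0,0,5,0,0,0,0,5,0,0,0,0,5,0,0,0,0,5,0,0,0,0,5,0,0,0,0]'
python3 - <<'E'
from h import *
s=env.observe();print(s['position'],s['q'])
p=look('wrist',[('strap_mid',.052),('strap',.03),('rack',.008),('strap_eye',.03)])
look('top',[('parallel_mid',.014),('tray',.016)],4)
cv2.imwrite('pics/w7.png',p['color'][:,:,::-1])
E
```

```text
time_s: 14.13
position: [0.6382, -0.2199, 0.1211]
tool_rot: [[-0.266, 0.964, -0.0], [0.964, 0.266, 0.0], [0.0, -0.0, -1.0]]
ft_force: [0.3, -0.8, 0.2]
grip_width: 0.0398
gripper_force: 0.0
time_s: 14.8
position: [0.4342, -0.2788, 0.1448]
tool_rot: [[-0.168, 0.986, -0.001], [0.986, 0.168, 0.0], [0.0, -0.001, -1.0]]
ft_force: [1.3, 0.2, -0.3]
grip_width: 0.0499
gripper_force: 0.0
time_s: 15.47
position: [0.4369, -0.2786, 0.1443]
tool_rot: [[0.02, 1.0, -0.0], [1.0, -0.02, 0.0], [0.0, -0.0, -1.0]]
ft_force: [-0.7, -0.2, -0.3]
grip_width: 0.0502
gripper_force: 0.0
[ 0.43685479 -0.27864125  0.14431107] [-4.56372550e+01  2.15437389e+01  8.48583242e+01 -1.26524601e-03
  7.36002750e+01 -4.44918772e+01]
wrist strap_mid 0.96 [322. 224.] [ 0.4359 -0.2704  0.052 ]
wrist strap 0.83 [324. 224.] [ 0.437  -0.2753  0.03  ]
wrist rack 0.83 [329. 213.] [ 0.4416 -0.2712  0.008 ]
wrist strap_eye 0.74 [319. 226.] [ 0.4335 -0.2762  0.03  ]
wrist strap_eye 0.61 [330. 211.] [ 0.4421 -0.2654  0.03  ]
top parallel_mid 0.57 [155. 238.] [0.5496 0.6287 0.014 ]
top parallel_mid 0.48 [432. 200.] [ 0.643  -0.2115  0.014 ]
top tray 0.71 [433. 202.] [ 0.6375 -0.2123  0.016 ]
```

View pics/w7.png

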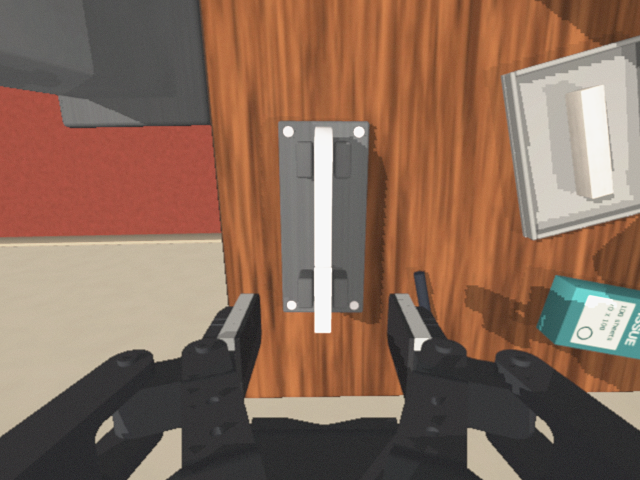

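```bash
python3 - <<'E'
from h import *
p=optics.get_image('wrist');s=env.observe();R=np.array(s['tool_rot'])
a=ray(p,(323,127),.052);b=ray(p,(322.5,332),.052);print(a,b,(a+b)/2,np.degrees(np.arctan2(*(a-b)[1::-1])),R.T@((a+b)/2-s['position']))
# segmentation: bright strap
im=p['color'].astype(int);m=((im.min(2)>225)).astype(np.uint8)[110:345,300:345]
n,l,st,c=cv2.connectedComponentsWithStats(m);i=1+st[1:,4].argmax();print(st[i])
ys,xs=np.nonzero(l==i);
for y in np.percentile(ys,[3,50,97]):
    q=xs[ys==int(y)];print(y+110,q.min()+300,q.max()+300)
E
```

```text
[ 0.43798575 -0.20523957  0.052     ] [ 0.43427047 -0.35386901  0.052     ] [ 0.43612811 -0.27955429  0.052     ] 88.56807891133761 [-0.00084252 -0.00062392  0.09233364]
[  15   18   17  204 3342]
135.0 315 331
228.0 315 330
325.0 315 330
```

```bash
python3 -m crank '[5,-0.1,-0.1,2.5,0,5,0,0,3,0,5,0,0,3,0,5,0,0,2.5,0,5,0,0,1.5,0,5,0,0,1.2,0,5,0,0,0,0,5,0,0,0,0]' && python3 -m crank '[0,0,0,0,0,0,0,0,0,0,0,0,0,0,0,0,0,0,0,0,0,0,0,0,0,0,0,0,0,0,0,0,0,0,0,0,0,0,0,0]' 60
```

```text
time_s: 16.58
position: [0.4357, -0.2797, 0.0073]
tool_rot: [[0.021, 1.0, -0.001], [1.0, -0.021, 0.001], [0.001, -0.001, -1.0]]
ft_force: [-0.3, -0.9, 0.5]
grip_width: 0.0502
gripper_force: 0.0
time_s: 17.25
position: [0.4361, -0.28, 0.0083]
tool_rot: [[0.021, 1.0, 0.001], [1.0, -0.021, -0.001], [-0.001, 0.001, -1.0]]
ft_force: [-0.7, 1.6, 6.0]
grip_width: 0.0106
gripper_force: 60.7
```

```bash
python3 -m crank '[0,0,0,-0.5,0,0,0,0,-1,0,0,0,0,-2,0,0,0,0,-2.5,0,0,0,0,-2,0,0,1.5,0,0,0,0,2.5,0.2,0,0,0,3,0.2,0,0]' && python3 -m crank '[0,3,0.2,0,0,0,3,0.2,0,0,0,2.5,0.2,0,0,0,1.5,0,0,0,0,0,0,2,0,0,0,0,2,0,0,0,0,1.5,0,0,0,0,0,0]'
python3 - <<'E'
from h import *
s=env.observe();print(s['position'])
look('wrist',[('strap_mid',.04),('strap',.04)]);look('scene',[('strap',.05),('strap_mid',.05)])
E
```

```text
time_s: 17.92
position: [0.4407, -0.2089, 0.0868]
tool_rot: [[0.023, 1.0, -0.0], [1.0, -0.023, 0.0], [0.0, -0.0, -1.0]]
ft_force: [0.6, 0.2, -3.1]
grip_width: 0.0105
gripper_force: 59.5
time_s: 18.58
position: [0.4471, -0.1081, 0.0296]
tool_rot: [[0.021, 1.0, -0.006], [1.0, -0.021, 0.003], [0.003, -0.006, -1.0]]
ft_force: [-1.0, 0.2, -2.5]
grip_width: 0.0102
gripper_force: 59.4
[ 0.44705418 -0.10807448  0.02955827]
wrist strap_mid 0.92 [326. 261.] [ 0.4486 -0.0928  0.04  ]
wrist strap_mid 0.59 [599. 379.] [ 0.5778 -0.1544  0.04  ]
wrist strap 0.89 [326. 257.] [ 0.4486 -0.0911  0.04  ]
scene strap 0.96 [398. 303.] [ 0.4507 -0.124   0.05  ]
scene strap_mid 0.78 [398. 301.] [ 0.4585 -0.1215  0.05  ]
```

```bash
python3 -m crank '[0,0,0,1,0,0,0,0,1,0,0,0,0,0.4,0,0,0,0,0.2,0,0,0,0,0.2,0,0,0,0,0.1,0,0,0,0,0,0,0,0,0,0,0]'
```

```text
time_s: 19.55
position: [0.4495, -0.11, 0.0036]
tool_rot: [[0.021, 1.0, 0.0], [1.0, -0.021, -0.0], [-0.0, 0.0, -1.0]]
ft_force: [-0.1, 0.7, -3.8]
grip_width: 0.0103
gripper_force: 59.5
```

```bash
python3 -m crank '[0,0,0,0.1,0,0,0,0,0.1,0,0,0,0,0.1,0,0,0,0,0.05,0,0,0,0,0,0,0,0,0,0,0,0,0,0,0,0,0,0,0,0,0]'
```

```text
time_s: 20.22
position: [0.4494, -0.11, 0.0003]
tool_rot: [[0.021, 1.0, 0.0], [1.0, -0.021, -0.0], [-0.0, 0.0, -1.0]]
ft_force: [-1.1, -0.2, 5.3]
grip_width: 0.0102
gripper_force: 60.6
```

```bash
python3 -m crank '[7,0,0,0,0,7,0,0,0,0,7,0,0,0,0,7,0,0,0,0,7,0,0,0,0,7,0,1,0,0,7,0,1,0,0,7,0,0.5,0,0]' && python3 -m crank '[7,0,0.3,0,0,7,0,0.3,0,0,7,0,0.3,0,0,7,0,0.3,0,0,7,0,0.3,0,0,7,0,0.3,0,0,7,0,0.3,0,0,7,0,0.3,0,0]'
python3 - <<'E'
from h import *
s=env.observe();print(s['position'])
p=look('wrist',[('strap_mid',.012),('strap',.012),('strap_eye',.012)]);look('scene',[('strap',.012),('strap_mid',.012),('strap_eye',.012)])
cv2.imwrite('pics/w8.png',p['color'][:,:,::-1])
print(p['color'][200:440:20,180:460:20].min(2))
E
```

```text
time_s: 20.88
position: [0.4753, -0.1107, -0.0001]
tool_rot: [[0.021, 1.0, 0.001], [1.0, -0.021, -0.0], [-0.0, 0.001, -1.0]]
ft_force: [-0.4, 0.2, -0.4]
grip_width: 0.0704
gripper_force: 0.0
time_s: 21.55
position: [0.4986, -0.111, -0.0002]
tool_rot: [[0.021, 1.0, 0.0], [1.0, -0.021, -0.0], [-0.0, 0.0, -1.0]]
ft_force: [-1.3, -0.0, 0.3]
grip_width: 0.0699
gripper_force: 0.0
[ 4.98577841e-01 -1.11009125e-01 -1.75411645e-04]
wrist strap_mid 0.96 [278. 263.] [ 0.4793 -0.0956  0.012 ]
wrist strap 0.9 [276. 264.] [ 0.4785 -0.0962  0.012 ]
wrist strap_eye 0.63 [276. 263.] [ 0.4783 -0.0956  0.012 ]
scene strap 0.76 [400. 307.] [ 0.4696 -0.1234  0.012 ]
scene strap_mid 0.91 [398. 302.] [ 0.4804 -0.1114  0.012 ]
scene strap_eye 0.89 [399. 310.] [ 0.4593 -0.1277  0.012 ]
[[ 39  39  33 212 240 226 241 227  28  51  47  42  39 237]
 [ 42  37  33 215 210 205 207 211  33  49  52  50  50  35]
 [ 42  32  36 213 207 206 206 209  32  50  46  51  48  39]
 [ 40  37  37 209 209 208 205 207  23  52  49  49  47  39]
 [ 44  34  39 222 224 203 203 205  31  52  48  40  44  36]
 [ 37  35 111 222 224 159 159 222  32  50  46  41  34  56]
 [ 38 111  30 221 222 218 159 161  35  39  37  37  34 112]
 [ 49  31  20 217 219 221 160 163  33  39  41  39  30  41]
 [ 33  42  29 217 219 221 222 224  31  40  32  35  25  33]
 [ 35  32  44 216 182  39 107 224  30  48  26  34  23  19]
 [ 33  41  45 218 105 103 163 224  22  43  50  38  36  34]
 [ 35  32  30 220  26  30 139 225  23  26  22  42  34  27]]
```

```bash
python3 -m crank '[7,0,0,-2,0,7,0,0,-3,0,7,0,-1,-3,0,7,0,-1,-3,0,7,0,0,-2,0,7,0,0,0,0,7,0,0,0,0,7,0,0,0,0]'
python3 - <<'E'
from h import *
s=env.observe();R=np.array(s['tool_rot']);P=s['position'];print(P)
p=look('wrist',[('strap_mid',.012),('strap_eye',.012),('strap_tail',.012)],1)
im=p['color'].astype(int);m=(im.min(2)>140).astype(np.uint8)
n,l,st,c=cv2.connectedComponentsWithStats(m)
for i in range(1,n):
    if st[i,4]>1500: print(i,st[i],c[i])
u=proj(p,[.478,-.11,.012]).astype(int);i=l[u[1],u[0]];print('strap comp',i)
cs,_=cv2.findContours((l==i).astype(np.uint8),cv2.RETR_CCOMP,cv2.CHAIN_APPROX_NONE)
for k in cs:
    if cv2.contourArea(k)>150:
        w=np.array([ray(p,q[0],.012)[:2]*1000 for q in k],np.float32)
        print(cv2.contourArea(w),cv2.minAreaRect(w),cv2.minEnclosingCircle(w))
E
```

```text
time_s: 22.62
position: [0.4779, -0.1104, 0.129]
tool_rot: [[0.021, 1.0, -0.001], [1.0, -0.021, 0.001], [0.001, -0.001, -1.0]]
ft_force: [-0.1, -0.4, 0.0]
grip_width: 0.07
gripper_force: 0.0
[ 0.47787098 -0.11037276  0.1290463 ]
wrist strap_mid 0.61 [324. 216.] [ 0.4779 -0.1007  0.012 ]
wrist strap_eye 0.59 [323. 216.] [ 0.4772 -0.1014  0.012 ]
wrist strap_tail 0.95 [323. 219.] [ 0.4773 -0.1032  0.012 ]
1 [ 470    0  170   51 6129] [557.73910915  19.99559471]
10 [ 405  109   90   87 5958] [450.28264518 151.91742195]
11 [  295   125    60   192 10110] [324.17220574 218.86003956]
strap comp 11
6262.512653987855 ((478.0938415527344, -109.65897369384766), (149.41983032226562, 44.42819595336914), 88.80712890625) ((478.3398742675781, -111.2348403930664), 76.28089141845703)
396.51034375396557 ((475.968017578125, -160.60601806640625), (23.507413864135742, 21.185081481933594), 42.13688278198242) ((476.5992126464844, -161.22349548339844), 12.177778244018555)
```

```bash
python3 -m crank '[5.5,0.1,0,2.5,0,5.5,0,0,3,0,5.5,0,0,3,0,5.5,0,0,3,0,5.5,0,0,2,0,5.5,0,0,0.9,0,5.5,0,0,0,0,5.5,0,0,0,0]' && python3 -m crank '[5.5,0,0,0.2,0,5.5,0,0,0.1,0,5.5,0,0,0.1,0,5.5,0,0,0.1,0,5.5,0,0,0.1,0,5.5,0,0,0,0,5.5,0,0,0,0,5.5,0,0,0,0]'
```

```text
time_s: 23.48
position: [0.4786, -0.1097, -0.0139]
tool_rot: [[0.021, 1.0, -0.0], [1.0, -0.021, 0.0], [0.0, -0.0, -1.0]]
ft_force: [-0.7, -0.1, 0.3]
grip_width: 0.0548
gripper_force: 0.0
time_s: 24.15
position: [0.4784, -0.1096, -0.0201]
tool_rot: [[0.021, 1.0, 0.0], [1.0, -0.021, -0.0], [-0.0, 0.0, -1.0]]
ft_force: [0.3, -0.5, -0.5]
grip_width: 0.0552
gripper_force: 0.0
```

```bash
python3 -m crank '[5.5,0,0,0.1,0,5.5,0,0,0.1,0,5.5,0,0,0.1,0,5.5,0,0,0.1,0,5.5,0,0,0,0,5.5,0,0,0,0,5.5,0,0,0,0,5.5,0,0,0,0]'
```

```text
time_s: 24.82
position: [0.4783, -0.1096, -0.0241]
tool_rot: [[0.021, 1.0, 0.0], [1.0, -0.021, -0.0], [-0.0, 0.0, -1.0]]
ft_force: [-0.8, -0.8, 0.3]
grip_width: 0.0552
gripper_force: 0.0
```

```bash
python3 -m crank '[4,0,0,0,0,4,0,0,0,0,4,0,0,0,0,4,0,0,0,0,4,0,0,0,0,4,0,0,0,0,4,0,0,0,0,4,0,0,0,0]' 50
```

```text
time_s: 25.48
position: [0.4783, -0.1096, -0.0237]
tool_rot: [[0.021, 1.0, 0.0], [1.0, -0.021, -0.0], [-0.0, 0.0, -1.0]]
ft_force: [-2.1, -0.2, 5.7]
grip_width: 0.0419
gripper_force: 49.8
```

```bash
python3 -m crank '[3,0,0,-0.5,0,3,0,0,-1.5,0,3,0,0,-2.4,0,3,0,0,-3,0,3,0,0,-3,0,3,0,0,-2,0,3,1.4,-0.68,-1,0,3,2.4,-1.2,0,0]' && python3 -m crank '[3,2.8,-1.36,0,0,3,2.8,-1.36,0,0,3,2.8,-1.36,0,0,3,2.8,-1.36,0,0,3,2.8,-1.36,0,0,3,2.8,-1.36,0,0,3,2.8,-1.36,0,0,3,2.8,-1.36,0,0]' && python3 -m crank '[3,2.8,-1.36,0,0,3,1.7,-0.8,0,0,3,0,0,0,-0.05,3,0,0,0,-0.05,3,0,0,0,0,3,0,0,0,0,3,0,0,0,0,3,0,0,0,0]'
python3 - <<'E'
from h import *
import pickle
s=env.observe();R=np.array(s['tool_rot']);P=s['position'];print(P,s['q'])
p=look('wrist',[('stud_top',.074),('heel_top',.04),('fixture',.012)],1)
print(np.array(p['intrinsics']).round(1).tolist())
pickle.dump((p,s),open('side.pkl','wb'))
for X in([.46,.162,.074],[.453,.266,.04],[.5056,.1186,.012],[.4241,.113,.012],[.4088,.3079,.012],[.49,.316,.012]):print(X,proj(p,X).round())
E
```

```text
time_s: 26.15
position: [0.462, -0.0727, 0.1122]
tool_rot: [[0.023, 1.0, 0.005], [1.0, -0.023, -0.003], [-0.002, 0.005, -1.0]]
ft_force: [1.1, 0.5, -1.4]
grip_width: 0.042
gripper_force: 51.4
time_s: 26.82
position: [0.3551, 0.1562, 0.1099]
tool_rot: [[0.021, 1.0, -0.0], [1.0, -0.021, -0.0], [-0.0, -0.0, -1.0]]
ft_force: [0.4, 0.6, -2.2]
grip_width: 0.0416
gripper_force: 51.4
time_s: 27.48
position: [0.3356, 0.2003, 0.1098]
tool_rot: [[-0.077, 0.997, -0.0], [0.997, 0.077, -0.0], [-0.0, -0.0, -1.0]]
ft_force: [0.1, -1.2, -2.7]
grip_width: 0.0417
gripper_force: 51.4
[0.33561765 0.20029696 0.10982641] [1.33323589e+01 1.22002200e+01 1.06263924e+02 1.25022029e-03
 6.15452043e+01 8.89287872e+00]
wrist stud_top 0.75 [503. 192.] [0.4288 0.2463 0.074 ]
wrist heel_top 0.67 [498. 193.] [0.4422 0.242  0.04  ]
wrist fixture 0.6 [501. 196.] [0.4574 0.2369 0.012 ]
[[387.0, 0.0, 323.9], [0.0, 387.0, 243.8], [0.0, 0.0, 1.0]]
[0.46, 0.162, 0.074] [526. 337.]
[0.453, 0.266, 0.04] [524. 155.]
[0.5056, 0.1186, 0.012] [532. 351.]
[0.4241, 0.113, 0.012] [428. 350.]
[0.4088, 0.3079, 0.012] [449.  82.]
[0.49, 0.316, 0.012] [576.  79.]
```

```bash
cat >fit.py <<'E'
from h import *
def edges(p,c,ang,side,z,rng,occ=None):
    # side: axis ('x' or 'y'), sign ; returns world pts where saturation jumps
    im=p['color'].astype(np.float32);sat=im.max(2)-im.min(2)
    a=np.radians(ang);ex=np.array([np.cos(a),np.sin(a)]);ey=np.array([-np.sin(a),np.cos(a)])
    ax,sg=side;n=(ex if ax=='x' else ey)*sg;t=ey if ax=='x' else ex;h=.1 if ax=='x' else .042
    out=[]
    for u in rng:
        o=np.arange(-.014,.014,.0005);X=[np.r_[c+t*u+n*(h+k),z] for k in o]
        uv=np.array([proj(p,x) for x in X],np.float32)
        v=cv2.remap(sat,uv[:,:1],uv[:,1:],cv2.INTER_LINEAR,borderMode=cv2.BORDER_REPLICATE)[:,0]
        v=np.convolve(v,np.ones(3)/3,'same');g=v[4:]-v[:-4]
        g[:3]=0;g[-3:]=0;i=g.argmax();j=g.max();out.append((u,o[i+2],j,v[:10].mean(),v[-10:].mean()))
    return np.array(out)
E
python3 - <<'E'
from fit import *
import pickle
p,s=pickle.load(open('side.pkl','rb'))
c=np.array([.458,.2155]);A=94.6
for side,z,rng in((('y',1),0,np.arange(-.08,.09,.02)),(('y',-1),.012,np.arange(-.03,.035,.01)),(('x',1),.012,np.arange(-.035,.04,.01)),(('x',-1),.012,np.arange(-.035,.04,.01))):
    e=edges(p,c,A,side,z,rng);print(side);print(np.c_[e[:,0]*1000,e[:,1]*1000,e[:,2:]].round(1))
E
```

```text
('y', 1)
[[-80.   -2.   61.1   2.    2.9]
 [-60.   -2.   57.    2.2  77.4]
 [-40.   -2.   63.2   1.9  80.3]
 [-20.   -2.   60.4   1.9  76.2]
 [  0.   -2.   63.1   8.4  76.9]
 [ 20.   -2.   56.1   2.4  72.7]
 [ 40.   -2.   44.7   2.5  72.5]
 [ 60.   -2.   58.8   1.9  65.7]
 [ 80.   -2.   56.2   3.   59.4]]
('y', -1)
[[-30.    2.   32.9   3.7  75.3]
 [-20.    0.   33.3   2.4  72.8]
 [-10.   -0.5  33.7   3.   67.4]
 [  0.    0.   37.9   9.1  63.3]
 [ 10.   -0.5  38.8   4.9  59.5]
 [ 20.   -0.5  38.9   1.7  38.4]
 [ 30.   -0.5   2.5  10.5  10.3]]
('x', 1)
[[-35.   -0.5  76.1   3.4  85. ]
 [-25.   -0.5  63.3   3.   79.4]
 [-15.   -0.5  78.6   3.3  85.4]
 [ -5.   -0.5  72.5   3.1  87.8]
 [  5.   -0.5  79.5   2.6  84.9]
 [ 15.   -0.5  63.9   3.   79.3]
 [ 25.   -0.5  62.7   8.8  70.1]
 [ 35.   -0.5  67.2  10.9  63.4]]
('x', -1)
[[-35.   -2.   38.5  12.1   2.1]
 [-25.   -2.   26.    6.3   1.8]
 [-15.    4.    2.1   2.2   2.3]
 [ -5.    9.    2.    2.2   2.5]
 [  5.   -1.5  31.3   2.4   2.6]
 [ 15.   -2.   42.4   2.5   2.9]
 [ 25.   -2.   10.8  12.5   2.2]
 [ 35.    6.    1.9   5.6   2.7]]
```

```bash
python3 -m crank '[3,0.15,1.5,0,-0.003,3,0.1,2.5,0,0,3,0.1,2.5,0,0,3,0.1,2.5,0,0,3,0.1,2,0,0,3,0.1,1.4,0,0,3,0,0,1,0,3,0,0,2,0]' && python3 -m crank '[3,0,0,1.5,0,3,0,0,0.7,0,3,0,0,0,0,3,0,0,0,0,3,0,0,0,0,3,0,0,0,0,3,0,0,0,0,3,0,0,0,0]'
python3 - <<'E'
from h import *
s=env.observe();print(s['position'],np.array(s['tool_rot'])[:2,:2],s['wrist_torque'])
for n in('top','scene'):p=look(n,[('strap',.085),('strap_mid',.085),('strap_eye',.085),('stud_top',.074)],1)
p=look('wrist',[('strap_mid',.085),('strap_eye',.085)])
E
```

```text
time_s: 28.35
position: [0.4606, 0.2173, 0.0808]
tool_rot: [[-0.081, 0.997, 0.004], [0.997, 0.081, 0.001], [0.001, 0.004, -1.0]]
ft_force: [0.2, 0.4, -2.2]
grip_width: 0.0418
gripper_force: 51.4
time_s: 29.02
position: [0.4589, 0.2171, 0.0583]
tool_rot: [[-0.082, 0.997, 0.001], [0.997, 0.082, 0.0], [0.0, 0.001, -1.0]]
ft_force: [0.3, -0.1, -2.6]
grip_width: 0.0414
gripper_force: 51.4
[0.45886253 0.21713997 0.05830908] [[-0.08189006  0.99664095]
 [ 0.99664136  0.08188991]] [-0.05110481  0.03562854  0.0042499 ]
top strap 0.44 [461. 266.] [ 0.4404 -0.2667  0.085 ]
top strap_eye 0.58 [436. 202.] [ 0.6263 -0.204   0.085 ]
top stud_top 0.74 [319. 267.] [0.4475 0.1369 0.074 ]
scene strap 0.73 [303. 236.] [0.464  0.1927 0.085 ]
scene strap_mid 0.6 [305. 233.] [0.4769 0.1983 0.085 ]
scene strap_eye 0.75 [304. 239.] [0.4574 0.1869 0.085 ]
scene stud_top 0.87 [297. 251.] [0.4175 0.1805 0.074 ]
wrist strap_mid 0.98 [327. 264.] [0.4585 0.2367 0.085 ]
wrist strap_eye 0.58 [321. 263.] [0.456  0.2367 0.085 ]
```

```bash
python3 - <<'E'
from h import *
s=env.observe();R=np.array(s['tool_rot']);P=s['position'];p=optics.get_image('wrist');g=p['color'].astype(int).min(2)
o=np.arange(.06,.09,.001)
print([int(g[tuple(proj(p,P+R@[k,0.004,-.0357]).astype(int)[::-1])]) for k in o])
E
python3 -m crank '[3,0,0,0.4,0,3,0,0,0.3,0,3,0,0,0.2,0,3,0,0,0.2,0,3,0,0,0.2,0,3,0,0,0,0,3,0,0,0,0,3,0,0,0,0]'
```

```text
[232, 230, 229, 228, 229, 231, 230, 228, 228, 229, 229, 233, 232, 233, 107, 94, 93, 103, 104, 101, 99, 103, 103, 101, 101, 101, 94, 34, 36, 44]
time_s: 30.38
position: [0.4587, 0.2171, 0.0449]
tool_rot: [[-0.082, 0.997, 0.0], [0.997, 0.082, -0.0], [-0.0, 0.0, -1.0]]
ft_force: [0.1, 0.4, -2.5]
grip_width: 0.0414
gripper_force: 51.4
```

```bash
python3 -m crank '[3,0,0,0.2,0,3,0,0,0.2,0,3,0,0,0.1,0,3,0,0,0.1,0,3,0,0,0.1,0,3,0,0,0.1,0,3,0,0,0,0,3,0,0,0,0]'
```

```text
time_s: 31.05
position: [0.4586, 0.2171, 0.0368]
tool_rot: [[-0.082, 0.997, -0.0], [0.997, 0.082, -0.0], [-0.0, -0.0, -1.0]]
ft_force: [0.4, -0.2, -2.1]
grip_width: 0.0421
gripper_force: 51.4
```

```bash
python3 -m crank '[3,0,0,0.15,0,3,0,0,0.15,0,3,0,0,0.15,0,3,0,0,0.15,0,3,0,0,0.15,0,3,0,0,0.15,0,3,0,0,0,0,3,0,0,0,0]'
```

```text
time_s: 31.72
position: [0.4586, 0.2171, 0.0277]
tool_rot: [[-0.082, 0.997, -0.0], [0.997, 0.082, -0.0], [-0.0, -0.0, -1.0]]
ft_force: [0.0, 0.1, -2.6]
grip_width: 0.0413
gripper_force: 51.4
```

```bash
python3 - <<'E'
from h import *
s=env.observe();print(s['ft_force'],s['wrist_torque'],s['position'])
E
```

```text
[ 0.0185076   0.11201496 -2.6376106 ] [ 0.03058071 -0.06172869 -0.01513511] [0.45861453 0.21707821 0.02774984]
```

```bash
python3 -m crank '[3,0,0,0.2,0,3,0,0,0.2,0,3,0,0,0.2,0,3,0,0,0.15,0,3,0,0,0.1,0,3,0,0,0.1,0,3,0,0,0,0,3,0,0,0,0]'
```

```text
time_s: 32.38
position: [0.4587, 0.2171, 0.0183]
tool_rot: [[-0.082, 0.997, -0.0], [0.997, 0.082, -0.0], [-0.0, -0.0, -1.0]]
ft_force: [-0.4, 1.0, -2.6]
grip_width: 0.042
gripper_force: 51.4
```

```bash
python3 -m crank '[3,0,0,0.1,0,3,0,0,0.05,0,3,0,0,0.05,0,3,0,0,0,0,3,0,0,0,0,3,0,0,0,0,3,0,0,0,0,3,0,0,0,0]'
```

```text
time_s: 33.05
position: [0.4586, 0.2171, 0.0164]
tool_rot: [[-0.082, 0.997, 0.0], [0.997, 0.082, -0.0], [-0.0, 0.0, -1.0]]
ft_force: [-0.2, -0.5, -0.9]
grip_width: 0.0416
gripper_force: 51.6
```

```bash
python3 -m crank '[3,0,0,0.05,0,3,0,0,0,0,3,0,0,0,0,5,0,0,0,0,6,0,0,0,0,6.5,0,0,0,0,6.5,0,0,0,0,6.5,0,0,0,0]' 20 && python3 -m crank '[6.5,0,0,-0.5,0,6.5,0,0,-1,0,6.5,0,0,-2,0,6.5,0,0,-3,0,6.5,0,0,-3,0,6.5,0,0,-3,0,6.5,0,0,-2,0,6.5,0,0,0,0]'
python3 - <<'E'
from fit import *
s=env.observe();print(s['position'])
p=look('wrist',[('strap_mid',.052),('strap_eye',.052),('strap_tail',.052)],1)
im=p['color'].astype(int);l=None
g=im.min(2).astype(np.uint8)
c=np.array([.4587,.2163]);a=np.radians(94.6);ex=np.array([np.cos(a),np.sin(a)]);ey=np.array([-ex[1],ex[0]])
# rectified profiles on plane z=.052 in fixture frame
for v in(-.012,0,.012):print('x',v,[int(g[tuple(proj(p,np.r_[c+ex*u+ey*v,.052]).astype(int)[::-1])]) for u in np.arange(-.084,.085,.004)])
for u in(-.01,.01):print('y',u,[int(g[tuple(proj(p,np.r_[c+ex*u+ey*v,.052]).astype(int)[::-1])]) for v in np.arange(-.03,.031,.002)])
E
```

```text
time_s: 33.72
position: [0.4587, 0.2171, 0.0158]
tool_rot: [[-0.082, 0.997, 0.0], [0.997, 0.082, 0.0], [0.0, 0.0, -1.0]]
ft_force: [1.0, -0.9, 0.6]
grip_width: 0.065
gripper_force: 0.0
time_s: 34.38
position: [0.4604, 0.2176, 0.1653]
tool_rot: [[-0.082, 0.997, 0.008], [0.997, 0.082, 0.002], [0.001, 0.008, -1.0]]
ft_force: [-0.1, -0.1, 1.0]
grip_width: 0.0647
gripper_force: 0.0
[0.4603868  0.21756425 0.16534774]
wrist strap_mid 0.62 [320. 216.] [0.4578 0.2271 0.052 ]
wrist strap_eye 0.79 [319. 217.] [0.4567 0.2263 0.052 ]
wrist strap_tail 0.93 [320. 217.] [0.4581 0.2263 0.052 ]
x -0.012 [32, 30, 102, 236, 183, 180, 181, 168, 129, 193, 237, 237, 236, 237, 237, 237, 233, 233, 233, 232, 233, 232, 234, 233, 233, 234, 233, 234, 233, 233, 243, 245, 245, 245, 243, 234, 237, 234, 235, 124, 98, 107, 106]
x 0 [29, 25, 102, 232, 179, 217, 216, 189, 184, 127, 133, 197, 234, 234, 234, 233, 233, 233, 236, 235, 235, 235, 234, 236, 236, 237, 237, 237, 237, 239, 244, 245, 245, 245, 244, 233, 237, 236, 234, 238, 91, 94, 102]
x 0.012 [36, 33, 74, 231, 231, 232, 232, 217, 190, 218, 219, 218, 233, 232, 232, 234, 233, 234, 234, 233, 235, 234, 235, 235, 234, 237, 236, 237, 236, 237, 238, 245, 245, 243, 243, 233, 237, 234, 234, 92, 95, 98, 105]
y -0.01 [76, 73, 72, 69, 226, 233, 232, 232, 234, 233, 231, 233, 236, 232, 231, 234, 233, 234, 235, 234, 231, 234, 235, 233, 232, 236, 105, 94, 90, 89, 92]
y 0.01 [31, 30, 129, 144, 187, 234, 232, 234, 234, 234, 234, 234, 237, 232, 232, 236, 234, 236, 236, 234, 233, 234, 237, 233, 235, 235, 217, 183, 40, 82, 225]
```

```bash
python3 -m crank '[6.5,0,0,0,0,6.5,0,0,0,0,6.5,0,0,0,0,6.5,0,0,0,0,6.5,0,0,0,0,6.5,0,0,0,0,6.5,0,0,0,0,6.5,0,0,0,0]' | head -2; python3 -c "
from rig import env
print(env.close_job())"
```

```text
time_s: 35.25
position: [0.4587, 0.2171, 0.1608]
the job is handed in; nothing more can be done
None
```

I handed the job in at about 35 s of the 72 s limit; the interface returned no verdict. By the last wrist-camera measurements, the parallel is released in the tray and the strap is released flat on the fixture, eye over the stud and tail on the heel rest. The arm stayed clear of the screwdriver, tin and test block, but I took no final picture to confirm they had not moved.

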